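# Stop the carton feed, pack the last two canisters, reset the stop

## Robot

A 7-joint arm with a two-finger parallel gripper is mounted at the origin on the work surface. World frame = base frame: x ahead of the robot, y to its left, z up, the work surface at z = 0. Lengths are in m, angles in rad, forces in N, time in s.
With the tool pointing down it reaches from about 0.4 to 0.85 m from the base axis. Payload 4.5 kg.
Tool frame: the origin (TCP) lies midway between the tips of the shut fingers; the grasp point (between the pads) lies 19 mm behind it; y points along the fingers, z is the direction in which the jaws open and shut, and the axes are right-handed (so a half turn about y gives the same grasp; the last joint's range is limited). The gripper opens to 88 mm and grips with 3 to 60 N. Pads are 18 mm wide; open, the fingers measure 123 mm over their backs; the gripper's body (75 mm by 187 mm) begins 45 mm behind the grasp point.
Start: joints at [1.137, 0.689, -0.195, 1.565, 0.157, 0.902, -0.215], TCP at [0.282, -0.558, 0.239] pointing down, gripper open.
Joint ranges: [-3.01, 3.01], [-0.46, 2.08], [-1.47, 1.51], [0.13, 2.56], [-1, 4.14], [0.04, 2.09], [-2.66, 2.66]. Speed limits (rad/s): [2.57, 2.57, 3.14, 3.14, 3.14, 3.14, 3.14].

## Interface

Orientations are given as a unit quaternion [x, y, z, w].
In Python, from plant import r, snapshot, get_calibration, job, boxes_of gives the robot as it stands. The module is installed in compiled form; this text tells all that it offers.
- The arm moves only by the shell command python3 -m handwheel 'ROWS' [OPENING] [FORCE]. ROWS is JSON, a list that holds one entry, the list of rows, each a list of 6 numbers: the shift along the tool's x, y, z as a fraction of full scale, then the turn, a rotation vector about the tool's x, y, z as a fraction of full scale. In form: [[[x, y, z, wx, wy, wz], ...]]. A call has 1 to 12 rows; each row is the pose to reach, as a shift and turn from the pose commanded when the call began, along the tool's axes at that moment, turning the shorter way round; what a row does not reach only later rows make up. Full scale, the value 1, is 100 cm for a shift and 180 degrees for a turn. A row lasts 1/12 s, in which the tool goes at most 41.7 mm and 7.16 degrees, less where a joint would pass 70% of its speed; a pose out of reach is approached as far as the arm can. A call with a number of a shift or a turn outside -1 to 1 is refused whole. A call with a gripper value outside its range is refused whole. OPENING is the opening, from -1 (shut) to 1 (fully open), set as the call begins (- or left out, the last holds). The fingers move at their own pace and stop on an object; FORCE is the grip in N (left out, the last holds). Time passes only in rows, so rows that repeat a pose let the fingers close. It gives the time, the measured TCP pose, the force and the opening at its end, in the units of the state.
- r.get_state(): the state, without advancing time (a new reading comes with each control period).
- snapshot(name): name is "side" or "top"; returns the picture (480x640x3 uint8, red, green, blue); there is no depth.
- get_calibration(name): a dict with "fx", "fy", "cx", "cy" (pixels), "T" (4x4, takes a point from camera to world coordinates). Camera axes: x right, y down, z forward; pixel columns grow to the right and rows downward; lengths in m; the calibration is good to about 2 mm. A picture is of the moment at which its call begins. get_calibration takes no time and is no camera call.
- job.finish_job(): hands the job in, once; it reports no verdict.
Trained networks look in the newest picture that a camera, given by its name, has taken for a name from the list of things; names that differ only in an ending like _2 or _b are one class to them, and where a whole thing is asked for, a point or a joint stands for the part that bears it (a point fixed in the world has none). Each returns a list of dicts, best first, with "confidence" (0 to 1); they miss things now and then, are a little off and sometimes report something else, mostly with a low value. They report only what shows in the picture. A call takes as long as a camera call. They do not tell look-alikes from the thing itself.
- boxes_of(thing, camera): "bbox" ([left, top, right, bottom] in pixels, round what is visible of it).
The state is a dict: "clock": time; "q": joint angles; "qd": joint speeds; "joint_torque": joint torques, N m; "tool_pos": TCP position; "eef_rot": TCP orientation; "contact_force": force on the tool from outside, world axes, zero at the start; "moment": the same for the moment, N m; "opening": opening from 0.0 (shut) to 1.0 (fully open).
Only numpy, scipy, OpenCV 4.12 (cv2) and the standard library are available. Lean on these libraries where they do the work, as an engineer would, in place of code of your own. Each camera call takes 0.05 s, during which the arm holds its last target. There are 200 camera calls.

## Task

Press the sloping red mushroom stop button fully in so that it latches and let go of it; with the feed stopped, stand the two tall canisters from the bench upright in the two empty cells of the divided carton, one per cell, setting them down rather than dropping them. Then turn the mushroom head clockwise until its catch frees, let go so that it springs fully out again, and leave everything else where it stands.

Things in the scene. Friction and masses are not known exactly. Their poses are not given: they have to be found in the camera images.
- stop_press (a joint): how far the red mushroom head of the stop is pushed in along its axis, m: 0 = out, about 0.008 = latched in, 0.0108 = hard against its end. A spring pushes it out; some 5 N from rest drives it past a catch at about 0.0085, and then it stays in when let go. It cannot be pulled out.
- stop_turn (a joint): turn of the same mushroom head about its axis, rad: 0 = rest, grows clockwise as seen looking at the head, 1.4 = end. A light spring (about 0.06 N m at the end) turns it back slowly. When it is latched in, turning it to about 1.0 frees the catch, and the head springs out as soon as nothing holds it in.
- stop_top (a point): centre of the top of the mushroom head, a round red knob 40 mm across, 19.5 mm thick, with white marks on top; its straight grip rim lies 7 to 16 mm below this point. z points out along the button's axis, which leans 28 degrees from vertical towards the console's -x. This point is 33 mm above the sloping panel (along z) with the head out, about 25 mm latched in.
- console: black box, 142 deep x 150 wide x 138 mm high, with a sloping aluminium panel (130 mm square, rising 28 degrees from its front, -x, edge), fixed; the button is in the panel's middle. Origin on the bench below the point, 105 mm up, where the button's axis meets the panel; z up. Lamps and screws on the panel are under 5 mm high, 60 mm or more from the button's axis.
- carton: low cardboard carton with 2 x 2 cells, on a 150 mm square steel roller feed, fixed. Origin on the bench under the carton's centre, z up, sides along x and y. Carton 128 x 128 mm; inner floor 34 mm above the bench, outer walls' top 82 mm, dividers' top 75 mm above the bench; walls 4 mm; each cell is 58 mm square or more.
- cell0 (a point): centre of the floor of the carton's cell at (-31, -31) mm in the carton's x, y; carton's axes
- cell1 (a point): centre of the floor of the carton's cell at (-31, +31) mm in the carton's x, y; carton's axes
- cell2 (a point): centre of the floor of the carton's cell at (+31, -31) mm in the carton's x, y; carton's axes
- cell3 (a point): centre of the floor of the carton's cell at (+31, +31) mm in the carton's x, y; carton's axes
- canister_a: one of the two tall canisters standing on the bench, aluminium canister, 44 mm diameter, 110 mm tall: straight wall up to 92 mm, then a 26 mm black cap; about 0.25 kg; origin at the centre of its underside, z up along its axis
- canister_b: the other tall canister standing on the bench, same as canister_a; origin at the centre of its underside, z up along its axis
- short_canister: bystander on the bench, short aluminium canister of the same make, 44 mm diameter, 65 mm tall; origin at the centre of its underside, z up along its axis
- tin: bystander on the bench, wide steel jar-shaped tin with paper label, 60 mm diameter, 80 mm tall; origin at the centre of its underside, z up along its axis
- bottle: bystander on the bench, white plastic bottle with narrow neck, 46 mm diameter, 125 mm tall; origin at the centre of its underside, z up along its axis
- packed_tall: already packed, standing in one cell of the carton, tall canister like canister_a; origin at the centre of its underside, z up along its axis
- packed_short: already packed, standing in the cell diagonally across of the carton, short canister, 44 mm diameter, 65 mm tall; origin at the centre of its underside, z up along its axis
- fitting: bystander, stepped brass pipe fitting standing on the bench beyond the others, 30 mm across, 30 mm tall; origin at the centre of its underside
- tape: bystander, cardboard ring lying flat on the bench, 70 mm across, 20 mm high; origin at the centre of its underside
Mind the look-alikes: they are no part of the job. Leave any brown or yellow look-alike of the canister_a alone.

How it is judged:
On the way, in this order (a step that is already met when the one before it is completed fails the run):
1. the stop is latched in (more than 6.5 mm) and let go (value of joint stop_press above 0.0065 m and contact force between the fingers and console below 0.2 N), for 0.2 s.
2. both tall canisters stand released in cells of the carton while the stop is still latched in (value of joint stop_press above 0.0065 m and x of canister_a in the frame of carton between -0.06 and 0.06 m and y of canister_a in the frame of carton between -0.06 and 0.06 m and z of canister_a in the frame of carton between 0.028 and 0.04 m and angle between each of canister_a, canister_b's own z axis and vertical below 0.12 rad and x of canister_b in the frame of carton between -0.06 and 0.06 m and y of canister_b in the frame of carton between -0.06 and 0.06 m and z of canister_b in the frame of carton between 0.028 and 0.04 m and contact force between the fingers and canister_a below 0.1 N and contact force between the fingers and canister_b below 0.1 N), for 0.2 s.
3. the mushroom head is turned clockwise by more than 0.7 rad (value of joint stop_turn above 0.7 rad), for 0.05 s.
At the end, for the whole second after the job is handed in: Stop head fully out (pushed in under 1.5 mm); both tall canisters stand in carton cells: origin within 60 mm of the carton's centre in its x and y, 28 to 40 mm above the bench (cell floor 34 mm), tilted under 0.12 rad, at rest (under 0.02 m/s) (value of joint stop_press below 0.0015 m and x of canister_a in the frame of carton between -0.06 and 0.06 m and y of canister_a in the frame of carton between -0.06 and 0.06 m and z of canister_a in the frame of carton between 0.028 and 0.04 m and angle between each of canister_a, canister_b's own z axis and vertical below 0.12 rad and x of canister_b in the frame of carton between -0.06 and 0.06 m and y of canister_b in the frame of carton between -0.06 and 0.06 m and z of canister_b in the frame of carton between 0.028 and 0.04 m and linear speed of each of canister_a, canister_b below 0.02 m/s); the robot touches nothing.
It fails at once if a bystander or an already packed canister is shifted more than 30 mm (distance of any of short_canister, tin, bottle, packed_tall, packed_short, fitting, tape from where it was at the start of the episode above 0.03 m).
It fails at once if a tall canister is tipped over (more than 40 degrees) (angle between any of canister_a, canister_b's own z axis and vertical above 0.7 rad).
It fails at once if a tall canister is dropped: moves unheld faster than 0.6 m/s ((linear speed of canister_a above 0.6 m/s and contact force between the fingers and canister_a below 0.1 N) or (linear speed of canister_b above 0.6 m/s and contact force between the fingers and canister_b below 0.1 N)).
It also fails if it takes over 72 s, if anything falls off the work surface, if the arm or the gripper's body presses on something with over 40 N, if the wrist force passes 120 N, or if a joint passes its speed limit or range.

## Working session

There is one attempt and no reset: what is moved stays moved. The work goes in short steps, Python scripts to look and compute and a shell command to move; the robot and the scene stay as the last step left them, time stands still between calls to the robot, and variables do not carry over. Pictures are saved under pics/ and viewed, about 8 in all and at most 12, crops included, and the job is handed in when it is done.

```bash
mkdir -p pics; python3 - <<'E'
from plant import *
import cv2,numpy as np
np.set_printoptions(precision=4,suppress=True)
s=r.get_state();print({k:np.round(s[k],3) for k in ('clock','tool_pos','eef_rot','opening','contact_force')})
for c in ('top','side'):
    cv2.imwrite(f'pics/{c}0.png',snapshot(c)[...,::-1])
    k=get_calibration(c);print(c,k['fx'],k['cx'],k['cy'],k['T'])
    for t in ('stop_top','console','carton','canister_a','short_canister','tin','bottle','fitting','tape'):
        print(t,[(np.round(b['bbox']).astype(int).tolist(),round(b['confidence'],2)) for b in boxes_of(t,c)][:5])
E
```

```text
{'clock': np.float64(0.0), 'tool_pos': array([ 0.281, -0.557,  0.238]), 'eef_rot': array([-0.164,  0.688, -0.687,  0.164]), 'opening': np.float64(1.0), 'contact_force': array([-0.075, -0.62 , -0.065])}
top 471.67192941846935 321.13920062823627 235.68335355413694 [[ 0.0257 -0.9942  0.1045  0.4422]
 [-0.9994 -0.023   0.0262  0.0028]
 [-0.0236 -0.1052 -0.9942  0.8624]
 [ 0.      0.      0.      1.    ]]
stop_top [([144, 229, 172, 252], 0.57)]
console [([108, 182, 227, 283], 0.66)]
carton [([419, 193, 536, 298], 0.92)]
canister_a [([365, 203, 396, 234], 0.83), ([384, 324, 421, 354], 0.69), ([289, 277, 322, 302], 0.59), ([233, 262, 267, 286], 0.59)]
short_canister [([291, 208, 317, 235], 0.68)]
tin []
bottle [([419, 187, 535, 302], 0.7), ([340, 130, 372, 169], 0.59)]
fitting [([402, 144, 423, 158], 0.71), ([287, 208, 317, 236], 0.65)]
tape [([255, 128, 289, 170], 0.92)]
side 475.34389532472915 325.4637451576013 234.56777114532272 [[ 0.765  -0.4022  0.503   0.1462]
 [-0.6437 -0.4522  0.6175 -0.4813]
 [-0.0209 -0.7961 -0.6048  0.5586]
 [ 0.      0.      0.      1.    ]]
stop_top [([205, 151, 227, 170], 0.86), ([352, 234, 376, 298], 0.34)]
console [([178, 132, 283, 237], 0.92), ([325, 194, 359, 222], 0.18)]
carton [([356, 286, 512, 431], 0.63)]
canister_a [([352, 234, 374, 297], 0.92), ([258, 317, 297, 389], 0.81), ([223, 205, 253, 261], 0.81), ([288, 261, 328, 326], 0.69), ([242, 229, 279, 291], 0.65)]
short_canister [([300, 222, 324, 262], 0.91)]
tin [([292, 261, 327, 322], 0.86)]
bottle [([383, 186, 411, 256], 0.78), ([356, 286, 512, 431], 0.39)]
fitting [([439, 259, 453, 283], 0.87)]
tape [([327, 196, 359, 221], 0.94)]
```

View pics/top0.png

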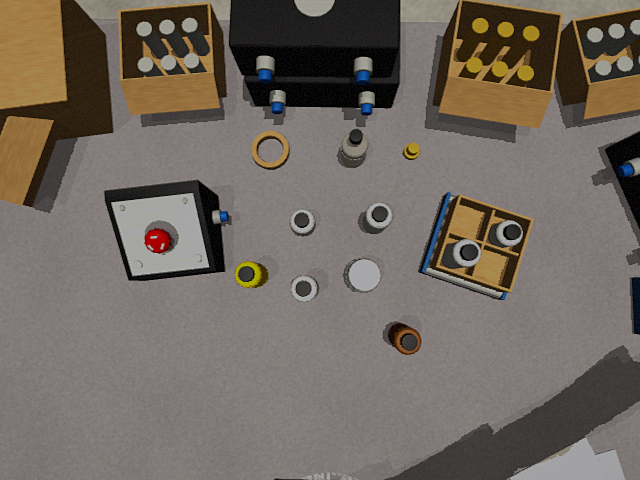

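View pics/side0.png

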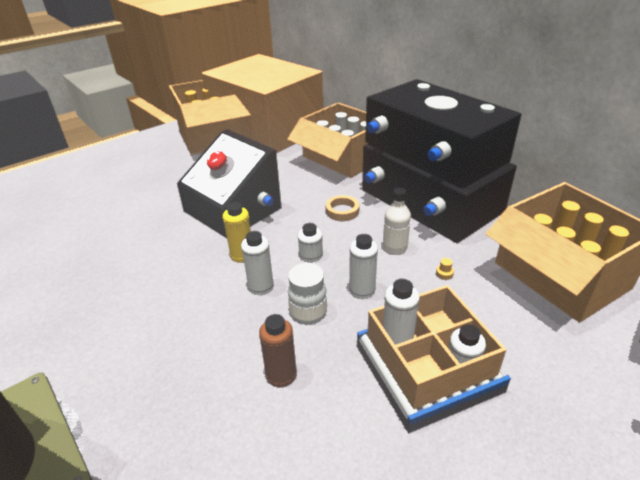

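The tall aluminium canister class has these candidates in the top view:
- (378,217) and (304,288): grey, tall in the side view at (363,266) and (258,263).
- (248,274) yellow and (405,340) brown: look-alikes to leave alone.
- (303,222): the short canister.

The first two fit the description. The empty cells are at top px (470,220) and (490,268). I'll confirm with one crop.

```bash
python3 - <<'E'
import cv2,numpy as np
t=cv2.imread('pics/top0.png');s=cv2.imread('pics/side0.png')
def c(im,x,y,w,h,W,H):return cv2.resize(im[y:y+h,x:x+w],(W,H),interpolation=cv2.INTER_CUBIC)
a=c(t,100,175,133,110,400,330);b=c(t,412,185,133,110,400,330)
d=c(t,270,195,160,108,400,270);e=c(s,215,195,178,120,400,270)
cv2.imwrite('pics/m1.png',np.vstack([np.hstack([a,b]),np.hstack([d,e])]))
E
```

```text
(no output)
```

View pics/m1.png

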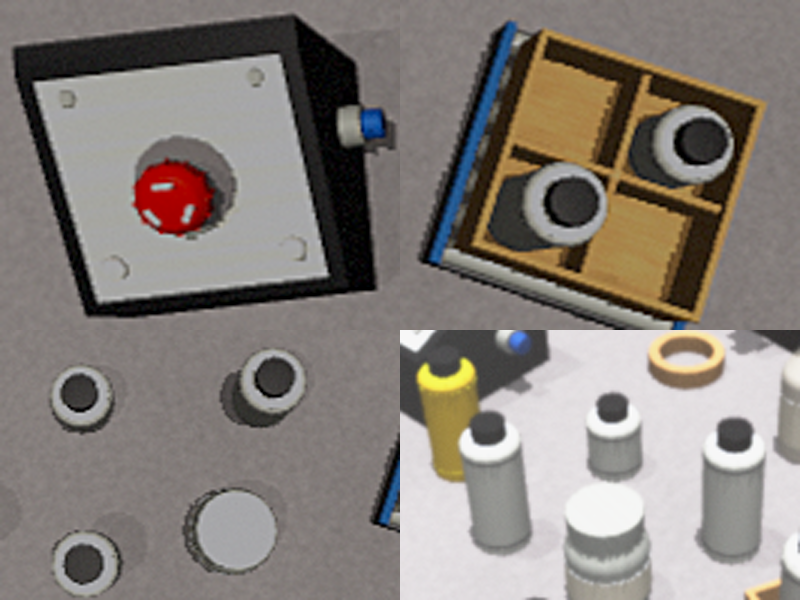

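The crops confirm both grey tall canisters, with cap centres at top px of about (379.6,213.8) and (303.6,288.2). The empty cells are the carton's top-left and bottom-right in the image. Next I'll fit the poses.

```bash
cat > h.py <<'E'
from plant import *
import cv2,numpy as np
from scipy.optimize import least_squares
from scipy.spatial.transform import Rotation as R
np.set_printoptions(precision=4,suppress=True)
def proj(c,P):
    k=get_calibration(c);q=(np.c_[np.atleast_2d(P),np.ones(len(np.atleast_2d(P)))]@np.linalg.inv(k['T']).T)[:,:3]
    return np.c_[k['fx']*q[:,0]/q[:,2]+k['cx'],k['fy']*q[:,1]/q[:,2]+k['cy']]
def ray(c,u,v,z):
    k=get_calibration(c);T=k['T'];d=T[:3,:3]@[(u-k['cx'])/k['fx'],(v-k['cy'])/k['fy'],1];o=T[:3,3]
    return o+d*(z-o[2])/d[2]
def fit(c,model,px,x0):
    def f(p):
        rz=R.from_euler('z',p[2]).as_matrix();return (proj(c,model@rz.T+[p[0],p[1],0])-px).ravel()
    s=least_squares(f,x0);return s.x,np.abs(s.fun).max()
def rel(target_pos,target_R):
    """shift (m*1 = fraction) and turn fraction in the tool frame from the measured pose"""
    s=r.get_state();A=R.from_quat(s['eef_rot'])
    return A.inv().apply(np.array(target_pos)-s['tool_pos']),(A.inv()*target_R).as_rotvec()/np.pi
E
python3 - <<'E'
from h import *
c28,s28=np.cos(np.radians(28)),np.sin(np.radians(28))
k=133/400
# order TL,TR,BR,BL in image; image up=+x, left=+y
m=np.array([[65*c28,65,105+65*s28],[65*c28,-65,105+65*s28],[-65*c28,-65,105-65*s28],[-65*c28,65,105-65*s28]])/1e3
px=np.array([[33,83],[284,55],[331,277],[93,304]])*k+[100,175]
p,e=fit('top',m,px,[.45,.28,0]);print('console',p,e)
m=np.array([[64,64,82],[64,-64,82],[-64,-64,82],[-64,64,82]])/1e3
px=(np.array([[545,30],[765,102],[697,322],[470,247]])-[400,0])*k+[412,185]
q,e=fit('top',m,px,[.45,-.28,0]);print('carton',q,e, 'mod90 deg',np.degrees(q[2])%90)
print('side proj stop',proj('side',[[*p[:2],.105]]))
# red blob
for c in('top','side'):
    im=cv2.imread(f'pics/{c}0.png').astype(int);b=im[...,0];g=im[...,1];rr=im[...,2]
    M=((rr>110)&(g<60)&(b<60)).astype(np.uint8);n,l,st,ce=cv2.connectedComponentsWithStats(M);i=1+st[1:,4].argmax();print('red',c,st[i],ce[i])
    ax=R.from_euler('z',p[2]).apply([-s28,0,c28]);
    print(' pred head centre',proj(c,np.array([*p[:2],.105])+ax*.027))
    print(' pred cyl tops')
print('axis',ax,'stop_top',np.array([*p[:2],.105])+ax*.033)
for nm,u,v,su,sv in(('A',379.6,213.8,363,241.),('B',303.6,288.2,256,239)):
    P=ray('top',u,v,.11);print(nm,P,'side pred cap',proj('side',P))
for j,(x,y) in enumerate([(-31,-31),(-31,31),(31,-31),(31,31)]):
    P=R.from_euler('z',q[2]).apply([x/1e3,y/1e3,0])+[q[0],q[1],.034];print('cell',j,P,proj('top',P),proj('side',P))
s=r.get_state();print(R.from_quat(s['eef_rot']).as_matrix())
E
```

```text
console [0.5154 0.2821 0.1306] 1.5156431372285226
carton [ 0.5185 -0.2466 -0.3106] 0.9315445790867898 mod90 deg 72.20131484849422
side proj stop [[223.6979 166.9282]]
red top [145 230  25  23 371] [156.496  240.0539]
 pred head centre [[156.9663 242.3165]]
 pred cyl topsTraceback (most recent call last):
  File "<stdin>", line 15, in <module>
ValueError: attempt to get argmax of an empty sequence
```

```bash
python3 - <<'E'
from h import *
c28,s28=np.cos(np.radians(28)),np.sin(np.radians(28))
p=[.5154,.2821,.1306];q=[.5185,-.2466,-.3106]
ax=R.from_euler('z',p[2]).apply([-s28,0,c28])
h=np.array([*p[:2],.105])+ax*.025
for c in('top','side'):
    im=cv2.imread(f'pics/{c}0.png').astype(int);b,g,rr=im[...,0],im[...,1],im[...,2]
    M=((rr>100)&(rr>1.8*g)&(rr>1.8*b)).astype(np.uint8);M[:, :130]=0;M[:,260:]=0
    n,l,st,ce=cv2.connectedComponentsWithStats(M);i=1+st[1:,4].argmax();print('red',c,st[i],ce[i],'pred',proj(c,h))
print('axis',ax,'stop_top',np.array([*p[:2],.105])+ax*.033)
for nm,u,v in(('A',379.6,213.8),('B',303.6,288.2)):
    P=ray('top',u,v,.11);print(nm,P,'side pred cap',proj('side',P))
for j,(x,y) in enumerate([(-31,-31),(-31,31),(31,-31),(31,31)]):
    P=R.from_euler('z',q[2]).apply([x/1e3,y/1e3,0])+[q[0],q[1],.034];print('cell',j,P,proj('top',P),proj('side',P))
s=r.get_state();print(R.from_quat(s['eef_rot']).as_matrix())
E
```

```text
red top [144 229  27  24 411] [156.4939 240.2044] pred [[157.3549 241.8273]]
red side [207 152  19  17 203] [216.33 160.  ] pred [[217.0845 159.0716]]
axis [-0.4655 -0.0611  0.8829] stop_top [0.5    0.2801 0.1341]
A [ 0.5588 -0.0704  0.11  ] side pred cap [[364.8142 238.0782]]
B [0.4369 0.0484 0.11  ] side pred cap [[255.7986 235.0593]]
cell 0 [ 0.4795 -0.2666  0.034 ] [[487.7891 267.997 ]] [[423.8882 378.1843]]
cell 1 [ 0.4985 -0.2076  0.034 ] [[453.5792 256.2955]] [[400.2282 343.6448]]
cell 2 [ 0.5385 -0.2856  0.034 ] [[498.3219 234.5127]] [[464.0095 362.766 ]]
cell 3 [ 0.5575 -0.2266  0.034 ] [[464.3012 223.0337]] [[438.2667 330.1788]]
[[-0.8926  0.0001  0.4509]
 [-0.4509 -0.0001 -0.8926]
 [-0.     -1.      0.0001]]
```

```bash
cat >> h.py <<'E'
YAW=.1306
def Rb(turn=0):  # button orientation: y=-axis, z up-slope, turned about tool y
    c,s=np.cos(np.radians(28)),np.sin(np.radians(28))
    y=np.array([s,0,-c]);z=np.array([c,0,s]);x=np.cross(y,z)
    return R.from_euler('z',YAW)*R.from_matrix(np.c_[x,y,z])*R.from_euler('y',turn)
R0=R.from_matrix([[-.8926,0,.4509],[-.4509,0,-.8926],[0,-1,0]])
AX=-Rb().as_matrix()[:,1]; ST=np.array([.501,.281,.134])
def show(p,Rt):
    a,b=rel(p,Rt);print('rows',np.round(np.r_[a,b],4).tolist());s=r.get_state();print('t',s['clock'],'pos',np.array(s['tool_pos']),'q',np.array(s['q']),'F',np.array(s['contact_force']),'M',np.array(s['moment']),'op',s['opening'])
E
python3 -c "
from h import *
show([.48,-.12,.30],Rb())"
```

```text
rows [-0.3743, -0.0613, -0.3015, 0.1351, -0.3844, 0.0959]
t 1.0 pos [ 0.2819 -0.5579  0.2388] q [ 1.1368  0.6891 -0.1946  1.5653  0.1573  0.9025 -0.2151] F [-0.1777 -0.4487 -1.084 ] M [-0.0171  0.0164 -0.009 ] op 1.0029204946690522
```

```bash
python3 -m handwheel '[[[-0.374,-0.061,-0.302,0.135,-0.384,0.096],[-0.374,-0.061,-0.302,0.135,-0.384,0.096],[-0.374,-0.061,-0.302,0.135,-0.384,0.096],[-0.374,-0.061,-0.302,0.135,-0.384,0.096],[-0.374,-0.061,-0.302,0.135,-0.384,0.096],[-0.374,-0.061,-0.302,0.135,-0.384,0.096],[-0.374,-0.061,-0.302,0.135,-0.384,0.096],[-0.374,-0.061,-0.302,0.135,-0.384,0.096],[-0.374,-0.061,-0.302,0.135,-0.384,0.096],[-0.374,-0.061,-0.302,0.135,-0.384,0.096],[-0.374,-0.061,-0.302,0.135,-0.384,0.096],[-0.374,-0.061,-0.302,0.135,-0.384,0.096]]]' -1 20; python3 -c "
from h import *
show(ST+.05*AX,Rb())"
```

```text
clock: 2.0
tool_pos: [0.4797, -0.117, 0.3]
eef_rot: [-0.387, 0.339, -0.564, 0.646]
contact_force: [1.2, -0.5, -0.6]
opening: 0.117
rows [-0.3915, 0.1319, -0.013, -0.0004, 0.0006, -0.0009]
t 2.0 pos [ 0.4797 -0.117   0.3   ] q [ 0.6835  0.3484 -0.5649  2.2653  0.2871  0.114   0.0458] F [ 1.2372 -0.4514 -0.582 ] M [-0.1453  0.3395 -0.0255] op 0.1166343316592925
```

```bash
python3 -m handwheel '[[[-0.2,0.02,-0.01,0,0,0],[-0.2,0.02,-0.01,0,0,0],[-0.2,0.02,-0.01,0,0,0],[-0.2,0.02,-0.01,0,0,0],[-0.2,0.02,-0.01,0,0,0],[-0.391,0.132,-0.013,0,0,0],[-0.391,0.132,-0.013,0,0,0],[-0.391,0.132,-0.013,0,0,0],[-0.391,0.132,-0.013,0,0,0],[-0.391,0.132,-0.013,0,0,0],[-0.391,0.132,-0.013,0,0,0],[-0.391,0.132,-0.013,0,0,0]]]'; python3 - <<'E'
from h import *
show(ST+.05*AX,Rb())
ims=[]
for c in('top','side'):
    im=snapshot(c)[...,::-1]; u,v=proj(c,ST)[0].astype(int); ims.append(cv2.resize(im[v-50:v+50,u-65:u+65],(390,300),interpolation=cv2.INTER_CUBIC))
    print(c,proj(c,[ST,r.get_state()['tool_pos']]))
cv2.imwrite('pics/b1.png',np.hstack(ims))
E
```

```text
clock: 3.0
tool_pos: [0.4519, 0.0295, 0.2474]
eef_rot: [-0.399, 0.342, -0.567, 0.635]
contact_force: [0.2, -0.7, -1.2]
opening: 0.004
rows [-0.2446, 0.0832, 0.0212, 0.0074, 0.0006, 0.0062]
t 3.0 pos [0.4519 0.0295 0.2474] q [ 0.2677  0.4277 -0.6829  2.4634  1.9257  0.3879 -2.0428] F [ 0.1588 -0.7314 -1.2254] M [-0.1288  0.3906  0.0005] op 0.004352260312859865
top [[155.3403 243.1717]
 [307.2915 278.1904]]
side [[215.1188 156.2169]
 [259.1184 158.0823]]
```

View pics/b1.png

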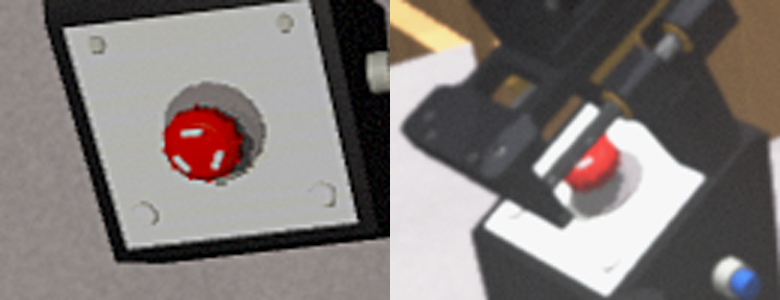

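The top crop shows the head with its marks around (200,150), against my prediction at the crop centre (195,150), so the estimate holds within about 2–3 mm. The arm is slow here, so I'll continue.

```bash
python3 -m handwheel '[[[-0.245,0.083,0.021,0.007,0,0.006],[-0.245,0.083,0.021,0.007,0,0.006],[-0.245,0.083,0.021,0.007,0,0.006],[-0.245,0.083,0.021,0.007,0,0.006],[-0.245,0.083,0.021,0.007,0,0.006],[-0.245,0.083,0.021,0.007,0,0.006],[-0.245,0.083,0.021,0.007,0,0.006],[-0.245,0.083,0.021,0.007,0,0.006],[-0.245,0.083,0.021,0.007,0,0.006],[-0.245,0.083,0.021,0.007,0,0.006]]]'; python3 - <<'E'
from h import *
show(ST+.005*AX,Rb())
im=snapshot('side')[...,::-1]; u,v=proj('side',ST)[0].astype(int);cv2.imwrite('pics/b2.png',cv2.resize(im[v-60:v+60,u-80:u+80],(640,480),interpolation=cv2.INTER_CUBIC))
E
```

```text
clock: 3.93
tool_pos: [0.4758, 0.2762, 0.1775]
eef_rot: [-0.39, 0.34, -0.564, 0.643]
contact_force: [0.1, -1.4, -0.1]
opening: 0.004
rows [-0.0016, 0.0455, 0.0025, 0.0018, 0.0012, 0.0006]
t 3.9333 pos [0.4758 0.2762 0.1775] q [-0.2974  0.7274 -0.7795  2.253   1.7176  0.8011 -2.2906] F [ 0.1499 -1.4039 -0.0979] M [-0.0705  0.3062 -0.0311] op 0.00379153275194084
```

View pics/b2.png

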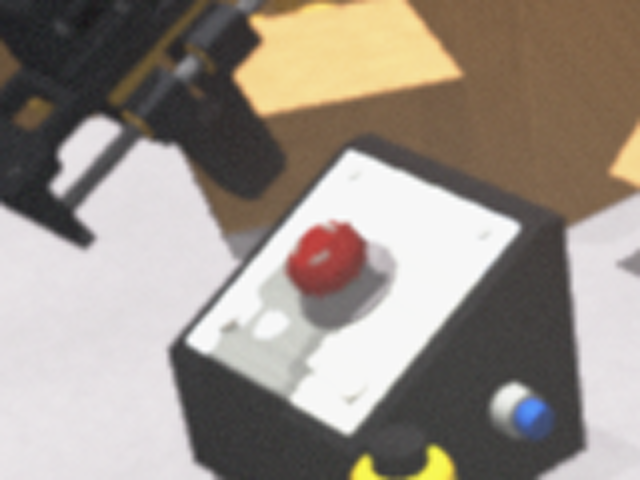

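```bash
python3 - <<'E'
from h import *
ims=[]
for c in('side','top'):
    im=snapshot(c)[...,::-1].copy();s=r.get_state()
    A=R.from_quat(s['eef_rot']).as_matrix();P=np.array(s['tool_pos'])
    pts=proj(c,[P,P-.064*A[:,1],ST,ST-.033*AX])
    for (u,v),col in zip(pts,[(0,255,0),(255,0,255),(255,255,0),(0,255,255)]): cv2.circle(im,(int(u),int(v)),2,col,-1)
    print(c,pts);ims.append(cv2.resize(im[60:300,50:350],(500,400)) if c=='top' else cv2.resize(im[0:240,60:360],(500,400)))
cv2.imwrite('pics/b3.png',cv2.resize(np.hstack(ims),(800,320)))
E
```

```text
side [[200.3571 139.963 ]
 [179.962  115.5206]
 [215.1188 156.2169]
 [223.9047 166.6614]]
top [[146.0349 257.6042]
 [130.8242 277.1872]
 [155.3403 243.1717]
 [161.3772 235.3493]]
```

View pics/b3.png

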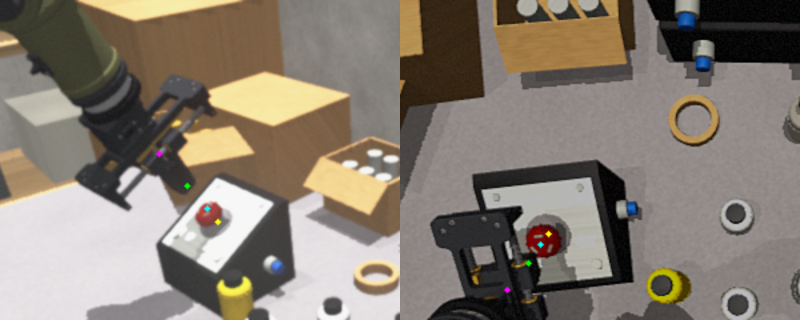

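Side view: the shut fingertips (green dot) sit on the axis line above the head, and the projections agree with the picture. Pressing now.

```bash
python3 -m handwheel '[[[-0.0016,0.02,0.0025,0.002,0.001,0],[-0.0016,0.04,0.0025,0.002,0.001,0],[-0.0016,0.047,0.0025,0.002,0.001,0],[-0.0016,0.051,0.0025,0.002,0.001,0],[-0.0016,0.054,0.0025,0.002,0.001,0],[-0.0016,0.056,0.0025,0.002,0.001,0],[-0.0016,0.056,0.0025,0.002,0.001,0]]]'; python3 -c "
from h import *
show(ST,Rb());s=r.get_state();print(np.dot(s['contact_force'],AX))"
```

```text
clock: 4.67
tool_pos: [0.5031, 0.2835, 0.1293]
eef_rot: [-0.387, 0.339, -0.565, 0.645]
contact_force: [0.2, 0.0, -0.2]
opening: 0.004
rows [0.0022, -0.0053, 0.0001, -0.0001, 0.0003, -0.0003]
t 4.6667 pos [0.5031 0.2835 0.1293] q [-0.2934  0.8506 -0.7545  2.2163  1.8516  0.8452 -2.3567] F [ 0.1686  0.0028 -0.194 ] M [-0.0801  0.3119 -0.0229] op 0.00361998319811268
-0.24995785950159258
```

```bash
python3 -m handwheel '[[[0.001,0.002,0,0,0,0],[0.001,0.003,0,0,0,0],[0.001,0.004,0,0,0,0],[0.001,0.004,0,0,0,0]]]'; python3 -c "
from h import *
show(ST,Rb());s=r.get_state();print(np.dot(s['contact_force'],AX))"
```

```text
clock: 5.0
tool_pos: [0.505, 0.2842, 0.1257]
eef_rot: [-0.387, 0.339, -0.564, 0.646]
contact_force: [-2.6, 0.1, 3.2]
opening: 0.007
rows [0.0026, -0.0094, 0.0, -0.0003, 0.0005, -0.0009]
t 5.0 pos [0.505  0.2842 0.1257] q [-0.2918  0.8595 -0.7533  2.2134  1.8625  0.8473 -2.3603] F [-2.6429  0.1054  3.1784] M [-0.109   0.3675  0.0606] op 0.006577843712831883
4.0301230840598405
```

```bash
python3 -m handwheel '[[[0.001,0.002,0,0,0,0],[0.001,0.004,0,0,0,0],[0.001,0.005,0,0,0,0],[0.001,0.005,0,0,0,0]]]'; python3 -c "
from h import *
show(ST,Rb());s=r.get_state();print(np.dot(s['contact_force'],AX))"
```

```text
clock: 5.33
tool_pos: [0.5057, 0.2845, 0.1242]
eef_rot: [-0.387, 0.338, -0.563, 0.647]
contact_force: [-16.6, -5.0, 34.7]
opening: 0.006
rows [0.0028, -0.011, 0.0001, -0.0011, 0.0016, -0.0017]
t 5.3333 pos [0.5057 0.2845 0.1242] q [-0.2894  0.8647 -0.7564  2.2153  1.8732  0.8526 -2.3641] F [-16.6184  -4.9815  34.6566] M [-0.7866  0.1564 -0.4412] op 0.005836027339404499
38.63997107778002
```

Hard against its end at 11.0 mm below the estimated top (10.8 expected), so the top estimate is right along the axis. Retracting.

```bash
python3 -m handwheel '[[[0,-0.01,0,0,0,0],[0,-0.04,0,0,0,0],[0,-0.08,0,0,0,0],[0,-0.08,0,0,0,0],[0,-0.08,0,0,0,0]]]' 1; python3 - <<'E'
from h import *
show([.45,.02,.24],R0)
im=snapshot('top')[...,::-1]; u,v=157,242
M=im[v-15:v+15,u-18:u+18].astype(int);m=(M[...,2]>100)&(M[...,2]>1.8*M[...,1])
ys,xs=np.nonzero(m);print('red',m.sum(),xs.mean()+u-18,ys.mean()+v-15,'pred latched',proj('top',ST-.016*AX),'pred out',proj('top',ST-.008*AX))
E
```

```text
clock: 5.75
tool_pos: [0.4708, 0.2786, 0.1935]
eef_rot: [-0.386, 0.339, -0.565, 0.646]
contact_force: [0.7, -0.6, -0.1]
opening: 0.362
rows [0.2535, -0.0674, -0.0262, -0.1359, 0.385, -0.0975]
t 5.75 pos [0.4708 0.2786 0.1935] q [-0.3028  0.6904 -0.7852  2.2564  1.6863  0.7909 -2.2773] F [ 0.7149 -0.5517 -0.1199] M [-0.0896  0.3346 -0.0077] op 0.3623198503858314
red 271 155.93357933579335 236.7749077490775 pred latched [[158.3286 239.2995]] pred out [[156.8493 241.2163]]
```

```bash
python3 -m handwheel '[[[0.1,-0.06,-0.026,0,0,0],[0.1,-0.06,-0.026,0,0,0],[0.1,-0.06,-0.026,0,0,0],[0.254,-0.067,-0.026,-0.136,0.385,-0.097],[0.254,-0.067,-0.026,-0.136,0.385,-0.097],[0.254,-0.067,-0.026,-0.136,0.385,-0.097],[0.254,-0.067,-0.026,-0.136,0.385,-0.097],[0.254,-0.067,-0.026,-0.136,0.385,-0.097],[0.254,-0.067,-0.026,-0.136,0.385,-0.097],[0.254,-0.067,-0.026,-0.136,0.385,-0.097],[0.254,-0.067,-0.026,-0.136,0.385,-0.097],[0.254,-0.067,-0.026,-0.136,0.385,-0.097]]]'; python3 - <<'E'
from h import *
show([.4369,.0484,.17],R0)
im=snapshot('top')[...,::-1]; u,v=157,242
M=im[v-15:v+15,u-18:u+18].astype(int);m=(M[...,2]>100)&(M[...,2]>1.8*M[...,1])
ys,xs=np.nonzero(m);print('red',m.sum(),xs.mean()+u-18,ys.mean()+v-15)
E
```

```text
clock: 6.8
tool_pos: [0.45, 0.0184, 0.237]
eef_rot: [0.207, -0.651, 0.687, -0.246]
contact_force: [1.3, 0.0, 0.4]
opening: 1.001
rows [-0.0055, 0.065, -0.0361, -0.0201, 0.0592, -0.0133]
t 6.8 pos [0.45   0.0184 0.237 ] q [ 0.2977  0.5171 -0.7092  2.1152  0.6439  0.6654 -1.7732] F [1.324  0.0302 0.3764] M [ 0.0034  0.0182 -0.048 ] op 1.0006243770782706
red 428 158.43457943925233 238.30607476635515
```

The stop is latched: the red blob moved from (156.5,240.2) to (158.4,238.3), the predicted shift. Moving above canister B.

```bash
python3 -m handwheel '[[[-0.0055,0.065,-0.036,-0.02,0.059,-0.013],[-0.0055,0.065,-0.036,-0.02,0.059,-0.013],[-0.0055,0.065,-0.036,-0.02,0.059,-0.013],[-0.0055,0.065,-0.036,-0.02,0.059,-0.013],[-0.0055,0.065,-0.036,-0.02,0.059,-0.013]]]' 1; python3 - <<'E'
from h import *
show([.4369,.0484,.057],R0)
ims=[]
for c in('side','top'):
    im=snapshot(c)[...,::-1].copy();s=r.get_state()
    u,v=proj(c,[.437,.048,.08])[0].astype(int)
    cv2.circle(im,tuple(proj(c,s['tool_pos'])[0].astype(int)),1,(0,255,0),-1)
    ims.append(cv2.resize(im[v-60:v+60,max(0,u-60):max(0,u-60)+120],(400,400)))
cv2.imwrite('pics/c1.png',np.hstack(ims))
E
```

```text
clock: 7.27
tool_pos: [0.4372, 0.0481, 0.1714]
eef_rot: [0.166, -0.686, 0.688, -0.169]
contact_force: [0.1, 0.3, -0.0]
opening: 0.998
rows [0.0006, 0.1144, -0.001, -0.0015, 0.0033, -0.0014]
t 7.2667 pos [0.4372 0.0481 0.1714] q [ 0.155   0.6278 -0.5817  2.1668  0.6982  0.5328 -2.0509] F [ 0.078   0.2764 -0.0087] M [-0.0066 -0.0151 -0.0319] op 0.9979341741048839
```

View pics/c1.png

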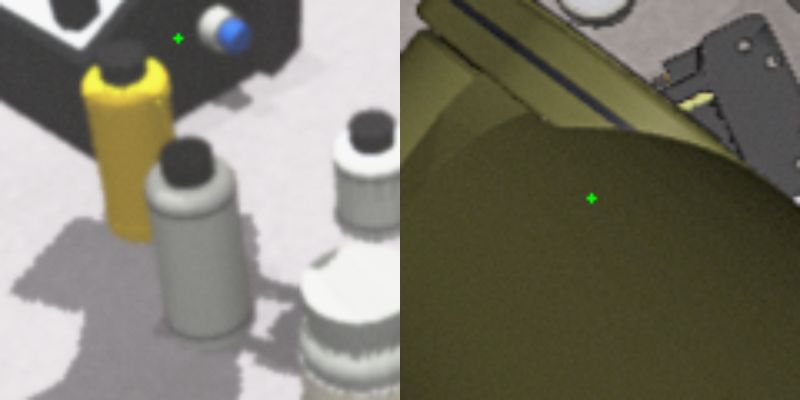

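The side crop shows canister B below the TCP mark, with the yellow look-alike behind it and clear. Descending and gripping.

```bash
python3 -m handwheel '[[[0,0.03,-0.001,-0.0015,0.003,-0.001],[0,0.06,-0.001,-0.0015,0.003,-0.001],[0,0.085,-0.001,-0.0015,0.003,-0.001],[0,0.105,-0.001,-0.0015,0.003,-0.001],[0,0.114,-0.001,-0.0015,0.003,-0.001],[0,0.114,-0.001,-0.0015,0.003,-0.001]]]'; python3 -m handwheel '[[[0,0,0,0,0,0],[0,0,0,0,0,0],[0,0,0,0,0,0],[0,0,0,0,0,0],[0,0,0,0,0,0],[0,0,0,0,0,0],[0,0,0,0,0,0],[0,0,0,0,0,0],[0,0,0,0,0,0],[0,0,0,0,0,0]]]' -1 25; python3 -m handwheel '[[[0,-0.02,0,0,0,0],[0,-0.05,0,0,0,0],[0,-0.09,0,0,0,0],[0,-0.13,0,0,0,0],[0,-0.17,0,0,0,0],[0,-0.175,0,0,0,0],[0,-0.175,0,0,0,0]]]'; python3 -c "
from h import *
show([.4795,-.2666,.232],R0);show([.5575,-.2266,.232],R0)"
```

```text
clock: 7.87
tool_pos: [0.4375, 0.0492, 0.0566]
eef_rot: [-0.163, 0.688, -0.688, 0.164]
contact_force: [0.6, -1.1, 0.2]
opening: 0.999
clock: 8.7
tool_pos: [0.4373, 0.0498, 0.0573]
eef_rot: [-0.163, 0.689, -0.687, 0.164]
contact_force: [-0.5, 0.6, 4.7]
opening: 0.49
clock: 9.28
tool_pos: [0.4383, 0.0487, 0.2336]
eef_rot: [-0.161, 0.688, -0.688, 0.165]
contact_force: [0.6, -0.3, -2.7]
opening: 0.493
rows [0.1043, 0.0013, 0.3004, -0.0003, -0.0012, -0.0018]
t 9.2833 pos [0.4383 0.0487 0.2336] q [ 0.2675  0.5408 -0.7347  2.0893  0.5604  0.7077 -1.9412] F [ 0.5503 -0.3476 -2.7263] M [-0.0397  0.0167 -0.0272] op 0.4934534248500792
rows [0.0167, 0.0018, 0.2995, -0.0003, -0.0012, -0.0018]
t 9.2833 pos [0.4383 0.0487 0.2336] q [ 0.2675  0.5408 -0.7347  2.0893  0.5604  0.7077 -1.9412] F [ 0.5503 -0.3476 -2.7263] M [-0.0397  0.0167 -0.0272] op 0.4934534248500792
```

```bash
python3 -m handwheel '[[[0,0,0.01,0,0,0],[0.002,0,0.03,0,0,0],[0.004,0,0.06,0,0,0],[0.005,0,0.095,0,0,0],[0.007,0,0.13,0,0,0],[0.009,0,0.165,0,0,0],[0.011,0,0.2,0,0,0],[0.013,0,0.235,0,-0.001,-0.002],[0.015,0,0.265,0,-0.001,-0.002],[0.016,0,0.285,0,-0.001,-0.002],[0.0167,0,0.297,0,-0.001,-0.002],[0.0167,0,0.2995,0,-0.001,-0.002]]]'; python3 - <<'E'
from h import *
show([.5575,-.2266,.094],R0)
ims=[]
for c in('side','top'):
    im=snapshot(c)[...,::-1].copy();s=r.get_state()
    for P in ([.5575,-.2266,.034],[.4795,-.2666,.034]): cv2.circle(im,tuple(proj(c,P)[0].astype(int)),1,(0,255,0),-1)
    u,v=proj(c,[.52,-.25,.1])[0].astype(int)
    ims.append(cv2.resize(im[v-90:v+90,u-90:u+90],(400,400)))
cv2.imwrite('pics/d1.png',np.hstack(ims))
E
```

```text
clock: 10.28
tool_pos: [0.5553, -0.2302, 0.2276]
eef_rot: [-0.166, 0.688, -0.688, 0.159]
contact_force: [0.1, -0.3, -3.1]
opening: 0.493
rows [-0.005, 0.1336, -0.0018, 0.0009, -0.0011, 0.0034]
t 10.2833 pos [ 0.5553 -0.2302  0.2276] q [ 0.7105  0.757  -0.7301  1.628   0.5817  0.9965 -1.3213] F [ 0.0952 -0.2744 -3.0714] M [ 0.0119 -0.0248 -0.0362] op 0.4934094479151
```

View pics/d1.png

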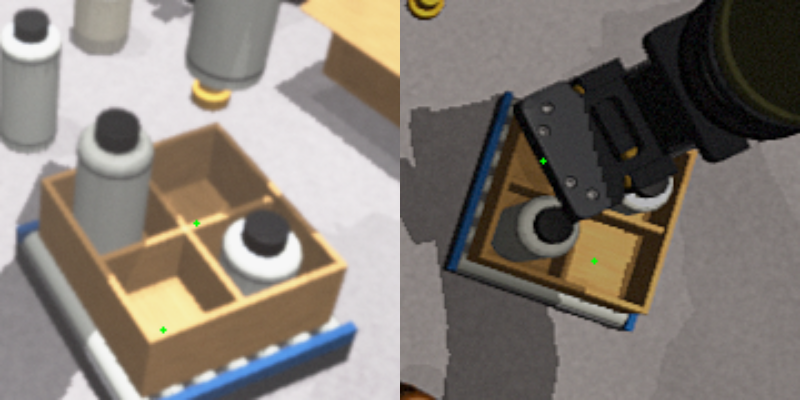

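```bash
python3 - <<'E'
from h import *
q=[.5185,-.2466,-.3106];u,v=proj('side',[.52,-.25,.1])[0].astype(int)
m=np.array([[64,64,82],[64,-64,82],[-64,-64,82],[-64,64,82],[0,0,75]])/1e3
W=R.from_euler('z',q[2]).apply(m)+[q[0],q[1],0]
print((proj('side',W)-[u-90,v-90])/.45)
px=np.array([[217,125],[345,267],[42,182]])*.45+[u-90,v-90]
for z,p in zip(W[[0,1,3]],px):print(ray('side',*p,.082)-z)
E
```

```text
[[220.501  121.7268]
 [351.2829 266.1414]
 [152.8304 342.9908]
 [ 43.5819 179.0792]
 [188.8558 228.5809]]
[-0.0041 -0.0004  0.    ]
[-0.0032  0.0019  0.    ]
[-0.0024 -0.0011  0.    ]
```

The two views agree on the carton to about 3 mm, and the cell clearance is 7 mm. Descending.

```bash
python3 -m handwheel '[[[-0.002,0.005,-0.001,0,0,0.002],[-0.005,0.015,-0.0018,0.001,-0.001,0.003],[-0.005,0.03,-0.0018,0.001,-0.001,0.003],[-0.005,0.045,-0.0018,0.001,-0.001,0.003],[-0.005,0.06,-0.0018,0.001,-0.001,0.003],[-0.005,0.075,-0.0018,0.001,-0.001,0.003],[-0.005,0.09,-0.0018,0.001,-0.001,0.003],[-0.005,0.105,-0.0018,0.001,-0.001,0.003],[-0.005,0.118,-0.0018,0.001,-0.001,0.003],[-0.005,0.127,-0.0018,0.001,-0.001,0.003],[-0.005,0.132,-0.0018,0.001,-0.001,0.003],[-0.005,0.132,-0.0018,0.001,-0.001,0.003]]]'; python3 -c "
from h import *
show([.5575,-.2266,.0913],R0)"
```

```text
clock: 11.38
tool_pos: [0.5591, -0.2217, 0.0986]
eef_rot: [-0.164, 0.687, -0.687, 0.167]
contact_force: [-0.5, 0.2, -2.2]
opening: 0.494
rows [0.0037, 0.0073, 0.0036, -0.0002, 0.0017, -0.0011]
t 11.3833 pos [ 0.5591 -0.2217  0.0986] q [ 0.6413  0.913  -0.6174  1.7373  0.7463  0.7378 -1.4645] F [-0.47    0.2472 -2.1618] M [-0.0061  0.0198 -0.0284] op 0.4942408664227547
```

```bash
python3 -m handwheel '[[[0.002,0,0.002,0,0,0],[0.003,0.002,0.003,0,0,0],[0.003,0.004,0.003,0,0,0],[0.003,0.005,0.003,0,0,0],[0.003,0.006,0.003,0,0,0],[0.003,0.006,0.003,0,0,0]]]'; python3 -c "
from h import *
show([.5575,-.2266,.0913],R0)"
```

```text
clock: 11.88
tool_pos: [0.5585, -0.2263, 0.0938]
eef_rot: [0.163, -0.687, 0.688, -0.167]
contact_force: [0.5, 1.0, -2.8]
opening: 0.491
rows [0.001, 0.0025, -0.0002, -0.0007, 0.0014, -0.0016]
t 11.8833 pos [ 0.5585 -0.2263  0.0938] q [ 0.6461  0.92   -0.6124  1.7378  0.7541  0.7287 -1.4637] F [ 0.5373  1.0412 -2.766 ] M [-0.024  -0.0322 -0.0444] op 0.491270749846356
```

```bash
python3 -m handwheel '[[[0.001,0.001,0,0,0,0],[0.001,0.002,0,0,0,0],[0.001,0.003,0,0,0,0],[0.001,0.003,0,0,0,0]]]'; python3 -c "
from h import *
show([.5575,-.2266,.0913],R0)"
```

```text
clock: 12.22
tool_pos: [0.5578, -0.2267, 0.0913]
eef_rot: [0.163, -0.687, 0.688, -0.167]
contact_force: [-2.5, 1.3, 2.6]
opening: 0.493
rows [0.0003, 0.0, -0.0002, -0.0008, 0.0014, -0.0016]
t 12.2167 pos [ 0.5578 -0.2267  0.0913] q [ 0.6455  0.9226 -0.6094  1.7408  0.7586  0.723  -1.4669] F [-2.4728  1.2976  2.5639] M [ 0.0154  0.3125 -0.0188] op 0.49252186094511125
```

It's seated: the vertical force went from −2.8 to +2.6 N. Releasing and rising.

```bash
python3 -m handwheel '[[[0,0,0,0,0,0],[0,0,0,0,0,0],[0,0,0,0,0,0],[0,0,0,0,0,0],[0,0,0,0,0,0]]]' 0.5; python3 -m handwheel '[[[0,-0.01,0,0,0,0],[0,-0.03,0,0,0,0],[0,-0.06,0,0,0,0],[0,-0.1,0,0,0,0],[0,-0.14,0,0,0,0],[0,-0.14,0,0,0,0]]]'; python3 -c "
from h import *
show([.5588,-.0704,.2],R0)"
```

```text
clock: 12.63
tool_pos: [0.5577, -0.2268, 0.0907]
eef_rot: [0.163, -0.687, 0.688, -0.167]
contact_force: [0.7, -1.0, 0.6]
opening: 0.754
clock: 13.13
tool_pos: [0.5617, -0.2264, 0.2393]
eef_rot: [0.159, -0.685, 0.69, -0.172]
contact_force: [1.7, 0.1, 1.1]
opening: 0.745
rows [-0.0677, 0.0389, -0.1406, -0.0034, 0.0014, -0.0052]
t 13.1333 pos [ 0.5617 -0.2264  0.2393] q [ 0.7172  0.7403 -0.7462  1.6288  0.5813  0.9853 -1.3188] F [1.6741 0.1286 1.0808] M [ 0.0295 -0.01   -0.0129] op 0.7451917765170726
```

```bash
python3 -m handwheel '[[[-0.068,0.039,-0.141,-0.003,0.001,-0.005],[-0.068,0.039,-0.141,-0.003,0.001,-0.005],[-0.068,0.039,-0.141,-0.003,0.001,-0.005],[-0.068,0.039,-0.141,-0.003,0.001,-0.005],[-0.068,0.039,-0.141,-0.003,0.001,-0.005],[-0.068,0.039,-0.141,-0.003,0.001,-0.005],[-0.068,0.039,-0.141,-0.003,0.001,-0.005]]]' 1; python3 - <<'E'
from h import *
show([.5588,-.0704,.057],R0)
ims=[]
for c in('side','top'):
    im=snapshot(c)[...,::-1].copy()
    u,v=proj(c,[.53,-.2,.08])[0].astype(int)
    ims.append(cv2.resize(im[max(0,v-100):v+100,u-100:u+100],(400,400)))
cv2.imwrite('pics/d2.png',np.hstack(ims))
E
```

```text
clock: 13.72
tool_pos: [0.5537, -0.0711, 0.1921]
eef_rot: [-0.169, 0.689, -0.687, 0.16]
contact_force: [0.4, -0.2, -0.1]
opening: 0.997
rows [-0.0064, 0.1351, 0.0025, 0.002, 0.0003, 0.0036]
t 13.7167 pos [ 0.5537 -0.0711  0.1921] q [ 0.4441  0.746  -0.6933  1.7905  0.6142  0.8479 -1.6485] F [ 0.4482 -0.1679 -0.1004] M [-0.0104 -0.0135  0.0148] op 0.9974952710203139
```

View pics/d2.png

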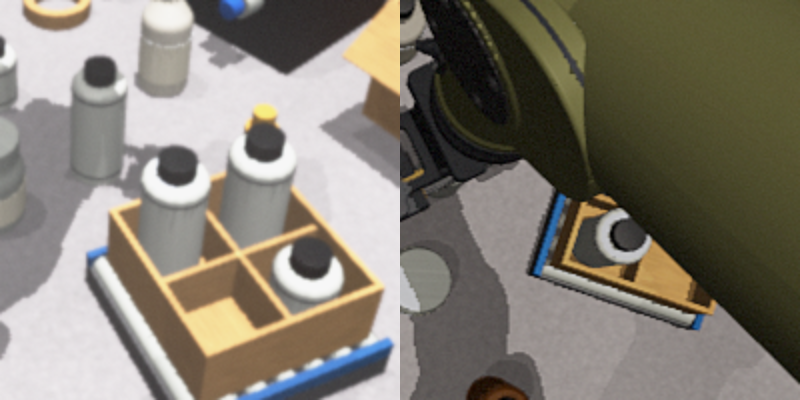

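The side view shows the first canister standing upright in cell 3, at crop (262,185). The other canister is untouched at (98,120), and cell 0 is empty at (230,310). Picking the second.

```bash
python3 -m handwheel '[[[-0.004,0.03,0.001,0.002,0,0.003],[-0.004,0.06,0.001,0.002,0,0.003],[-0.004,0.09,0.001,0.002,0,0.003],[-0.004,0.115,0.001,0.002,0,0.003],[-0.004,0.13,0.001,0.002,0,0.003],[-0.004,0.135,0.001,0.002,0,0.003],[-0.004,0.135,0.001,0.002,0,0.003]]]'; python3 -c "
from h import *
show([.5588,-.0704,.057],R0)"
```

```text
clock: 14.4
tool_pos: [0.5553, -0.0706, 0.0558]
eef_rot: [-0.165, 0.688, -0.688, 0.162]
contact_force: [0.6, 0.0, 0.0]
opening: 0.998
rows [-0.0032, -0.0012, 0.0014, 0.0004, -0.0003, 0.0011]
t 14.4 pos [ 0.5553 -0.0706  0.0558] q [ 0.3422  0.9304 -0.5174  1.8757  0.8286  0.5688 -1.8341] F [0.5785 0.0127 0.0363] M [0.0172 0.0207 0.0121] op 0.9984024455026812
```

```bash
python3 -m handwheel '[[[-0.003,-0.001,0.001,0,0,0.001],[-0.003,-0.001,0.001,0,0,0.001],[-0.003,-0.001,0.001,0,0,0.001],[-0.003,-0.001,0.001,0,0,0.001],[-0.003,-0.001,0.001,0,0,0.001],[-0.003,-0.001,0.001,0,0,0.001],[-0.003,-0.001,0.001,0,0,0.001],[-0.003,-0.001,0.001,0,0,0.001],[-0.003,-0.001,0.001,0,0,0.001],[-0.003,-0.001,0.001,0,0,0.001]]]' -1 25; python3 -m handwheel '[[[0,-0.02,0,0,0,0],[0,-0.05,0,0,0,0],[0,-0.09,0,0,0,0],[0,-0.13,0,0,0,0],[0,-0.165,0,0,0,0],[0,-0.175,0,0,0,0],[0,-0.175,0,0,0,0]]]'; python3 -c "
from h import *
show([.4795,-.2666,.232],R0)"
```

```text
clock: 15.23
tool_pos: [0.5592, -0.0689, 0.058]
eef_rot: [-0.164, 0.688, -0.687, 0.165]
contact_force: [-0.1, -0.8, 2.9]
opening: 0.493
clock: 15.82
tool_pos: [0.5602, -0.0686, 0.2352]
eef_rot: [-0.162, 0.688, -0.688, 0.166]
contact_force: [-0.2, -0.2, -2.5]
opening: 0.496
rows [0.1615, 0.0023, 0.1402, -0.0004, 0.0003, -0.002]
t 15.8167 pos [ 0.5602 -0.0686  0.2352] q [ 0.465   0.6938 -0.7342  1.7455  0.5677  0.9196 -1.6094] F [-0.2437 -0.1985 -2.5222] M [-0.0196  0.0266 -0.0459] op 0.4963156398734159
```

```bash
python3 -m handwheel '[[[0.005,0,0.005,0,0,0],[0.018,0,0.015,0,0,0],[0.035,0,0.03,0,0,0],[0.055,0,0.047,0,0,0],[0.075,0,0.065,0,0,0],[0.095,0,0.082,0,0,0],[0.115,0,0.1,0,0,0],[0.135,0.001,0.117,0,0,-0.001],[0.15,0.001,0.13,0,0,-0.002],[0.158,0.001,0.137,0,0,-0.002],[0.1615,0.002,0.14,0,0,-0.002],[0.1615,0.002,0.14,0,0,-0.002]]]'; python3 -m handwheel '[[[0,0,0,0,0,0],[0,0,0,0,0,0]]]';  python3 -c "
from h import *
show([.4795,-.2666,.092],R0)"
```

```text
clock: 16.82
tool_pos: [0.4767, -0.2673, 0.2287]
eef_rot: [-0.166, 0.689, -0.687, 0.161]
contact_force: [-0.3, 0.4, -1.9]
opening: 0.491
clock: 16.98
tool_pos: [0.4787, -0.265, 0.2302]
eef_rot: [-0.167, 0.688, -0.687, 0.164]
contact_force: [-0.4, -0.1, -1.4]
opening: 0.492
rows [-0.0005, 0.1382, 0.0021, 0.0007, 0.0013, 0.0012]
t 16.9833 pos [ 0.4787 -0.265   0.2302] q [ 0.8637  0.6893 -0.7581  1.7917  0.5899  0.9066 -1.2597] F [-0.3557 -0.0957 -1.3702] M [-0.016  -0.0277  0.0033] op 0.49214841996858566
```

```bash
python3 -m handwheel '[[[0,0.005,0,0,0,0],[0,0.015,0.001,0,0,0],[0,0.03,0.001,0,0.001,0.001],[0,0.045,0.001,0,0.001,0.001],[0,0.06,0.001,0,0.001,0.001],[0,0.075,0.001,0,0.001,0.001],[0,0.09,0.001,0,0.001,0.001],[0,0.105,0.001,0,0.001,0.001],[0,0.118,0.001,0,0.001,0.001],[0,0.127,0.001,0,0.001,0.001],[0,0.132,0.001,0,0.001,0.001],[0,0.134,0.001,0,0.001,0.001]]]';python3 -m handwheel '[[[0,0,0,0,0,0],[0,0,0,0,0,0]]]';  python3 -c "
from h import *
show([.4795,-.2666,.092],R0)"
```

```text
clock: 17.98
tool_pos: [0.4776, -0.2674, 0.0954]
eef_rot: [-0.164, 0.689, -0.687, 0.163]
contact_force: [0.1, 0.6, -1.5]
opening: 0.493
clock: 18.15
tool_pos: [0.4783, -0.2679, 0.0968]
eef_rot: [-0.164, 0.688, -0.688, 0.163]
contact_force: [0.6, 0.4, -1.9]
opening: 0.493
rows [-0.0016, 0.0048, -0.0006, 0.0001, -0.0006, 0.0002]
t 18.15 pos [ 0.4783 -0.2679  0.0968] q [ 0.771   0.8652 -0.5937  1.8986  0.8029  0.6339 -1.4421] F [ 0.5714  0.4304 -1.9178] M [-0.0479 -0.0367  0.0211] op 0.4927640970901442
```

```bash
python3 -m handwheel '[[[-0.001,0.001,0,0,0,0],[-0.001,0.002,0,0,0,0],[-0.001,0.003,0,0,0,0],[-0.001,0.004,0,0,0,0],[-0.001,0.005,0,0,0,0],[-0.001,0.005,0,0,0,0]]]';python3 -c "
from h import *
show([.4795,-.2666,.092],R0)"
```

```text
clock: 18.65
tool_pos: [0.479, -0.2675, 0.092]
eef_rot: [0.164, -0.688, 0.688, -0.163]
contact_force: [-0.9, -0.2, 5.1]
opening: 0.491
rows [-0.0009, -0.0001, -0.0006, 0.0001, -0.0006, 0.0004]
t 18.65 pos [ 0.479  -0.2675  0.092 ] q [ 0.7653  0.8725 -0.5865  1.8994  0.8109  0.6257 -1.4501] F [-0.9323 -0.1845  5.1352] M [0.0998 0.2239 0.034 ] op 0.49061638104619304
```

Seated. Releasing and rising.

```bash
python3 -m handwheel '[[[0,0,0,0,0,0],[0,0,0,0,0,0],[0,0,0,0,0,0],[0,0,0,0,0,0],[0,0,0,0,0,0]]]' 0.5; python3 -m handwheel '[[[0,-0.01,0,0,0,0],[0,-0.03,0,0,0,0],[0,-0.06,0,0,0,0],[0,-0.1,0,0,0,0],[0,-0.14,0,0,0,0],[0,-0.18,0,0,0,0],[0,-0.2,0,0,0,0]]]'; python3 -c "
from h import *
show([.45,.05,.29],R0)
show([.45,.05,.29],Rb(.35))"
```

```text
clock: 19.07
tool_pos: [0.4787, -0.2674, 0.0913]
eef_rot: [-0.164, 0.688, -0.688, 0.163]
contact_force: [-0.1, -0.5, -0.9]
opening: 0.751
clock: 19.65
tool_pos: [0.4809, -0.2671, 0.2968]
eef_rot: [0.162, -0.687, 0.689, -0.165]
contact_force: [0.6, -0.9, 0.4]
opening: 0.751
rows [-0.115, 0.0062, -0.2971, -0.0011, -0.0004, -0.0011]
t 19.65 pos [ 0.4809 -0.2671  0.2968] q [ 0.9017  0.6144 -0.8127  1.705   0.5076  1.0401 -1.1867] F [ 0.5947 -0.8532  0.3989] M [ 0.0258 -0.0913 -0.0537] op 0.7514852339669327
rows [-0.115, 0.0062, -0.2971, 0.1113, -0.2758, 0.1138]
t 19.65 pos [ 0.4809 -0.2671  0.2968] q [ 0.9017  0.6144 -0.8127  1.705   0.5076  1.0401 -1.1867] F [ 0.5947 -0.8532  0.3989] M [ 0.0258 -0.0913 -0.0537] op 0.7514852339669327
```

```bash
python3 -m handwheel '[[[-0.115,0.006,-0.297,0.111,-0.276,0.114],[-0.115,0.006,-0.297,0.111,-0.276,0.114],[-0.115,0.006,-0.297,0.111,-0.276,0.114],[-0.115,0.006,-0.297,0.111,-0.276,0.114],[-0.115,0.006,-0.297,0.111,-0.276,0.114],[-0.115,0.006,-0.297,0.111,-0.276,0.114],[-0.115,0.006,-0.297,0.111,-0.276,0.114],[-0.115,0.006,-0.297,0.111,-0.276,0.114],[-0.115,0.006,-0.297,0.111,-0.276,0.114],[-0.115,0.006,-0.297,0.111,-0.276,0.114],[-0.115,0.006,-0.297,0.111,-0.276,0.114],[-0.115,0.006,-0.297,0.111,-0.276,0.114]]]'; python3 - <<'E'
from h import *
show(ST+.07*AX,Rb(0));show(ST+.07*AX,Rb(.2))
for c in ('top',):
  im=snapshot(c)[...,::-1]; u,v=157,242
  M=im[v-15:v+15,u-18:u+18].astype(int);m=(M[...,2]>100)&(M[...,2]>1.8*M[...,1]);ys,xs=np.nonzero(m);print('red',m.sum(),xs.mean()+u-18,ys.mean()+v-15)
ims=[]
for c in('side','top'):
    im=snapshot(c)[...,::-1].copy()
    u,v=proj(c,[.51,-.22,.08])[0].astype(int)
    ims.append(cv2.resize(im[max(0,v-90):v+90,u-90:u+90],(400,400)))
cv2.imwrite('pics/d3.png',np.hstack(ims))
E
```

```text
clock: 20.65
tool_pos: [0.4485, 0.0495, 0.2859]
eef_rot: [0.284, -0.449, 0.623, -0.574]
contact_force: [-0.4, -0.1, -0.4]
opening: 0.747
rows [-0.2095, 0.1033, -0.0748, 0.002, -0.1118, -0.0004]
t 20.65 pos [0.4485 0.0495 0.2859] q [ 0.2825  0.3281 -0.7161  2.4171  1.6219  0.3144 -2.1211] F [-0.3973 -0.0751 -0.3677] M [-0.1288  0.298  -0.0413] op 0.7465254660974168
rows [-0.2095, 0.1033, -0.0748, 0.002, -0.0482, -0.0002]
t 20.65 pos [0.4485 0.0495 0.2859] q [ 0.2825  0.3281 -0.7161  2.4171  1.6219  0.3144 -2.1211] F [-0.3973 -0.0751 -0.3677] M [-0.1288  0.298  -0.0413] op 0.7465254660974168
red 426 158.3849765258216 238.2981220657277
```

View pics/d3.png

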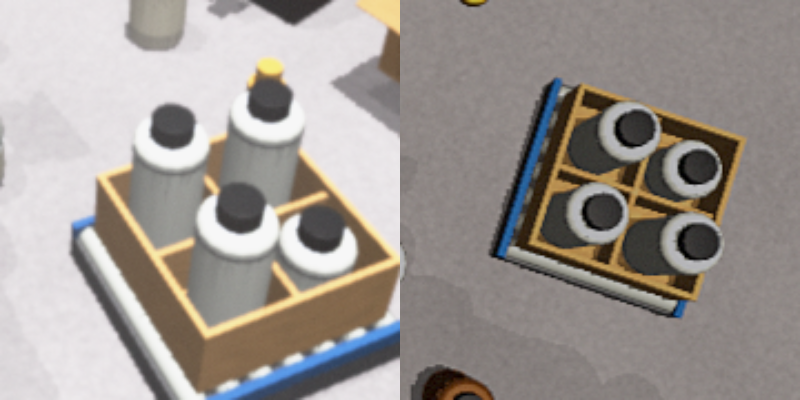

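All four cells are filled with upright canisters, and the stop is still latched (blob at 158.4,238.3). On to the head.

```bash
python3 -m handwheel '[[[-0.21,0.06,-0.075,0.002,-0.048,0],[-0.21,0.06,-0.075,0.002,-0.048,0],[-0.21,0.06,-0.075,0.002,-0.048,0],[-0.21,0.06,-0.075,0.002,-0.048,0],[-0.21,0.103,-0.075,0.002,-0.048,0],[-0.21,0.103,-0.075,0.002,-0.048,0],[-0.21,0.103,-0.075,0.002,-0.048,0],[-0.21,0.103,-0.075,0.002,-0.048,0],[-0.21,0.103,-0.075,0.002,-0.048,0],[-0.21,0.103,-0.075,0.002,-0.048,0],[-0.21,0.103,-0.075,0.002,-0.048,0]]]'; python3 - <<'E'
from h import *
show(ST-.028*AX,Rb(.2))
E
```

```text
clock: 21.72
tool_pos: [0.4686, 0.2754, 0.1971]
eef_rot: [-0.328, 0.402, -0.602, 0.607]
contact_force: [0.0, -0.9, -0.5]
opening: 0.751
rows [-0.0012, 0.0991, -0.001, -0.0005, -0.0007, 0.0]
t 21.7167 pos [0.4686 0.2754 0.1971] q [-0.2898  0.6847 -0.8041  2.259   1.6677  0.7989 -2.4651] F [ 0.0484 -0.8526 -0.4915] M [-0.0806  0.3169 -0.0617] op 0.7506641718725386
```

q7 falls as the turn grows, and it is near its limit of −2.66. I'll first wind back about 92° to make room for the clockwise turn.

```bash
python3 -m handwheel '[[[-0.001,0,-0.001,0,-0.51,0],[-0.001,0,-0.001,0,-0.51,0],[-0.001,0,-0.001,0,-0.51,0],[-0.001,0,-0.001,0,-0.51,0],[-0.001,0,-0.001,0,-0.51,0],[-0.001,0,-0.001,0,-0.51,0],[-0.001,0,-0.001,0,-0.51,0],[-0.001,0,-0.001,0,-0.51,0],[-0.001,0,-0.001,0,-0.51,0],[-0.001,0,-0.001,0,-0.51,0],[-0.001,0,-0.001,0,-0.51,0],[-0.001,0,-0.001,0,-0.51,0]]]'; python3 -m handwheel '[[[0,0,0,0,0,0],[0,0,0,0,0,0]]]'; python3 - <<'E'
from h import *
show(ST-.028*AX,Rb(-1.4))
ims=[]
for c in('side','top'):
    im=snapshot(c)[...,::-1].copy()
    u,v=proj(c,ST)[0].astype(int)
    ims.append(cv2.resize(im[max(0,v-70):max(0,v-70)+140,u-70:u+70],(400,400)))
cv2.imwrite('pics/e1.png',np.hstack(ims))
E
```

```text
clock: 22.72
tool_pos: [0.4677, 0.2771, 0.1968]
eef_rot: [-0.65, -0.122, -0.215, 0.718]
contact_force: [0.1, 0.5, 0.8]
opening: 0.747
clock: 22.88
tool_pos: [0.4676, 0.2775, 0.1965]
eef_rot: [-0.649, -0.118, -0.218, 0.719]
contact_force: [-0.2, -0.7, 0.0]
opening: 0.748
rows [0.0004, 0.0989, -0.0009, -0.0003, -0.0335, 0.0004]
t 22.8833 pos [0.4676 0.2775 0.1965] q [-0.389   0.644  -0.6405  2.2629  1.6955  0.6879 -1.0076] F [-0.2335 -0.6987  0.0045] M [0.0427 0.2806 0.0029] op 0.7482399158349047
```

View pics/e1.png

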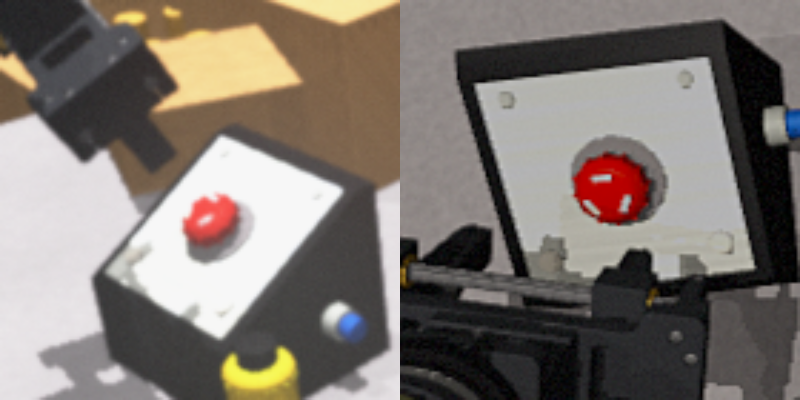

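Top view: the jaws straddle transversely with the head centred between them, and the head looks latched. Lowering over the rim.

```bash
python3 -m handwheel '[[[0,0.02,-0.001,0,0,0],[0,0.04,-0.001,0,0,0],[0,0.06,-0.001,0,0,0],[0,0.075,-0.001,0,0,0],[0,0.086,-0.001,0,0,0],[0,0.094,-0.001,0,0,0],[0,0.098,-0.001,0,0,0],[0,0.098,-0.001,0,0,0],[0,0.098,-0.001,0,0,0]]]'; python3 - <<'E'
from h import *
show(ST-.028*AX,Rb(-1.4))
E
```

```text
clock: 23.73
tool_pos: [0.5125, 0.2837, 0.109]
eef_rot: [-0.65, -0.119, -0.216, 0.719]
contact_force: [0.4, -0.5, -0.4]
opening: 0.748
rows [0.0016, 0.0005, -0.0008, -0.0005, -0.0321, -0.0002]
t 23.7333 pos [0.5125 0.2837 0.109 ] q [-0.3555  0.8629 -0.6213  2.2057  1.9383  0.7667 -1.1368] F [ 0.4416 -0.5143 -0.4421] M [-0.0083  0.2939 -0.0028] op 0.7478673336970458
```

```bash
python3 -m handwheel '[[[0.001,0,0,0,0,0],[0.001,0,0,0,0,0],[0.001,0,0,0,0,0],[0.001,0,0,0,0,0],[0.001,0,0,0,0,0],[0.001,0,0,0,0,0],[0.001,0,0,0,0,0]]]' -1 15; python3 - <<'E'
from h import *
show(ST-.028*AX,Rb(-1.4))
E
```

```text
clock: 24.32
tool_pos: [0.5136, 0.2838, 0.1094]
eef_rot: [-0.65, -0.119, -0.216, 0.719]
contact_force: [-0.2, -0.4, 1.9]
opening: 0.433
rows [0.0005, 0.0003, -0.001, -0.0006, -0.032, -0.0001]
t 24.3167 pos [0.5136 0.2838 0.1094] q [-0.3546  0.8622 -0.6201  2.2032  1.9373  0.7645 -1.133 ] F [-0.2261 -0.38    1.8664] M [0.1341 0.1689 0.0632] op 0.43294777035705934
```

Gripped: opening 38 mm on the 40 mm rim. Turning clockwise about 70°.

```bash
python3 -m handwheel '[[[0,0,0,0,0.03,0],[0,0,0,0,0.065,0],[0,0,0,0,0.1,0],[0,0,0,0,0.135,0],[0,0,0,0,0.17,0],[0,0,0,0,0.205,0],[0,0,0,0,0.24,0],[0,0,0,0,0.275,0],[0,0,0,0,0.31,0],[0,0,0,0,0.345,0],[0,0,0,0,0.38,0],[0,0,0,0,0.4,0]]]'; python3 -m handwheel '[[[0,0,0,0,0,0],[0,0,0,0,0,0]]]'; python3 - <<'E'
from h import *
show(ST-.028*AX,Rb(-.25));s=r.get_state();print(np.dot(s['moment'],AX))
E
```

```text
clock: 25.32
tool_pos: [0.5129, 0.283, 0.109]
eef_rot: [-0.398, 0.328, -0.557, 0.651]
contact_force: [-1.8, -1.0, 3.0]
opening: 0.437
clock: 25.48
tool_pos: [0.5129, 0.283, 0.1089]
eef_rot: [-0.4, 0.326, -0.556, 0.652]
contact_force: [-2.8, -1.4, 3.1]
opening: 0.433
rows [0.0005, 0.0002, 0.0011, 0.0004, -0.0653, -0.0004]
t 25.4833 pos [0.5129 0.283  0.1089] q [-0.2177  0.9441 -0.8746  2.1977  1.8684  0.9624 -2.2702] F [-2.8479 -1.4489  3.1117] M [-0.2824  0.5881 -0.0595] op 0.4330110810377146
0.04293033282854439
```

Turned about 1.25 rad. Opening and letting it spring out, then retracting along the axis.

```bash
python3 -m handwheel '[[[0,0,0,0,0,0],[0,0,0,0,0,0],[0,0,0,0,0,0],[0,0,0,0,0,0],[0,0,0,0,0,0],[0,0,0,0,0,0]]]' 0.6; python3 -m handwheel '[[[0,-0.02,0,0,0,0],[0,-0.05,0,0,0,0],[0,-0.08,0,0,0,0],[0,-0.12,0,0,0,0],[0,-0.16,0,0,0,0],[0,-0.2,0,0,0,0],[0,-0.2,0,0,0,0]]]'; python3 - <<'E'
from h import *
show([.45,.02,.3],Rb(0))
E
```

```text
clock: 25.98
tool_pos: [0.5137, 0.2834, 0.1091]
eef_rot: [-0.399, 0.326, -0.556, 0.652]
contact_force: [0.3, -0.1, 1.2]
opening: 0.794
clock: 26.57
tool_pos: [0.4186, 0.274, 0.2921]
eef_rot: [-0.396, 0.324, -0.555, 0.656]
contact_force: [0.3, -0.9, -0.5]
opening: 0.802
rows [0.2557, -0.0099, -0.0095, -0.0028, 0.0144, -0.0025]
t 26.5667 pos [0.4186 0.274  0.2921] q [-0.1806  0.4903 -1.0367  2.2451  1.3362  0.8431 -1.986 ] F [ 0.3228 -0.9383 -0.5492] M [-0.0818  0.3317 -0.0725] op 0.8018965248681783
```

Moving aside to see the head and check everything.

```bash
python3 -m handwheel '[[[0.256,-0.01,-0.01,0,0.014,0],[0.256,-0.01,-0.01,0,0.014,0],[0.256,-0.01,-0.01,0,0.014,0],[0.256,-0.01,-0.01,0,0.014,0],[0.256,-0.01,-0.01,0,0.014,0],[0.256,-0.01,-0.01,0,0.014,0],[0.256,-0.01,-0.01,0,0.014,0],[0.256,-0.01,-0.01,0,0.014,0],[0.256,-0.01,-0.01,0,0.014,0],[0.256,-0.01,-0.01,0,0.014,0]]]'; python3 - <<'E'
from h import *
im=snapshot('top')[...,::-1]; u,v=157,242
M=im[v-15:v+15,u-18:u+18].astype(int);m=(M[...,2]>100)&(M[...,2]>1.8*M[...,1]);ys,xs=np.nonzero(m);print('red',m.sum(),xs.mean()+u-18,ys.mean()+v-15)
s=snapshot('side')[...,::-1]
cv2.imwrite('pics/f1.png',np.hstack([cv2.resize(im[180:290,100:240],(400,314)),cv2.resize(s[130:430,150:530],(400,314))]))
print(r.get_state()['qd'])
E
```

```text
clock: 27.4
tool_pos: [0.4503, 0.0186, 0.2948]
eef_rot: [-0.387, 0.34, -0.564, 0.646]
contact_force: [0.1, 1.1, 0.3]
opening: 0.801
red 435 156.87586206896552 240.28275862068966
[ 0.0002  0.0007  0.0051  0.0026 -0.0011  0.      0.0035]
```

View pics/f1.png

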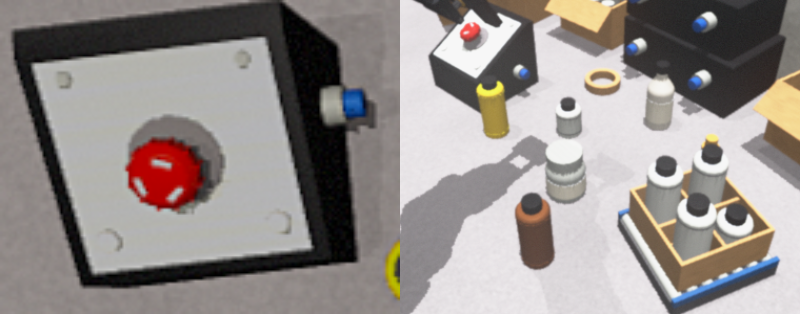

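The head is back out: blob at (156.9,240.3), against (156.5,240.2) at the start and (158.4,238.3) latched. Both canisters stand in the carton, the bystanders are in place and the arm is clear.

```bash
python3 -c "
from plant import job
print(job.finish_job())"
```

```text
the job is handed in; nothing more can be done
None
```

I carried out all the steps in order and handed the job in at about 27.5 s of the 72 s allowed. The hand-in gives no verdict, so the outcome rests on my own checks.

- **Stop pressed:** I pushed the head to its hard end, about 39 N along the axis, and let go. It stayed latched, and was still latched in the picture taken after the second canister was released.
- **Canisters:** I lowered one into cell 3 and the other into cell 0, and released each only after the force reading showed contact with the floor. The pictures show both standing upright.
- **Stop released:** I gripped the rim, turned it about 1.25 rad clockwise, let go and moved the arm clear. The head's red blob is back within about 0.4 px of where it was at the start, so I take it as fully out.
- **Bystanders and look-alikes:** in the last side picture they look to be where they were. I judged this by eye and did not measure it.

**What disagreed:** the two cameras differed by about 3 mm on the carton's position. I used the top camera throughout, and that difference is within the 7 mm clearance of a cell.

I have no direct reading of the two stop joints. The turn is the gripper's rotation, and the latch states come only from how the red blob moved.

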